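# Complete the plug-gauge rail

### The arm

A 6-joint arm with a two-finger parallel gripper is mounted at the origin on a cart in front of the work surface, level with it; the furniture and walls round the work are solid. World frame = base frame: x ahead of the robot, y to its left, z up, the work surface at z = 0. Lengths are in m, angles in rad, forces in N, time in s.
With the tool pointing down it reaches from about 0.375 to 0.975 m from the base axis. Payload 3.8 kg.
Tool frame: the origin (TCP) lies at the very end of the fingers, on their centre line; the grasp point (between the pads) lies 19 mm behind it (r.grip_point_offset is the distance from the TCP to the grasp point, in m); y points along the fingers, x is the direction in which the jaws open and shut, and the axes are right-handed (so a half turn about y gives the same grasp; the last joint's range is limited). The gripper opens to 85 mm and grips with 20 to 120 N. Pads are 22 mm wide; open, the fingers measure 114 mm over their backs; the gripper's body (76 mm by 85 mm) begins 54 mm behind the grasp point. The pads swing forward as they close: fully open they stand 13 mm farther back than shut.
Start: joints at [-1.243, 0.264, 1.604, -0, 1.274, -0.037], TCP at [0.241, -0.631, 0.231] pointing down, gripper open.
Joint ranges: [-2.63, 2.63], [-0.94, 2.18], [0.31, 2.57], [-1.31, 4.45], [0, 2.66], [-2.55, 2.55]. Speed limits (rad/s): [2.57, 2.57, 3.14, 3.14, 3.14, 3.14].

### API

Orientations are given as [roll, pitch, yaw] about the fixed x, y, z axes, in that order (R = Rz(yaw) Ry(pitch) Rx(roll)).
In Python, from workcell import r gives the robot as it stands. Calls block until the motion is done:
- r.move_pose(position, orientation): joint-space move of the TCP to a pose.
- r.move_straight(position, vel=0.15, orientation=None): straight line of the TCP; orientation=None keeps the orientation; vel is the mean speed in m/s.
- r.goto_joints(angles): joint-space move.
- r.set_gripper(opening): finger opening in m; the grip force is fixed at half the most; returns when the fingers have stopped.
- r.hold(seconds).
- r.inverse_kinematics(position, orientation): joint angles nearest the present ones, or None.
- r.get_state(): the state.
- r.get_image(name): name is "scene" or "top"; returns a dict with "image" (400x640x3 uint8, red, green, blue), "range_z" (400x640 float32, m along the optical axis (not along the pixel's ray), 0 where there is no reading), "camera_matrix" (3x3 intrinsics, pixels), "xyz" and "attitude" of the camera in the world. Camera axes: x right, y up, looking along -z (the intrinsics and any distortion apply to the point x, -y, -z); pixel columns grow to the right and rows downward; lengths in m; the calibration is good to about 2 mm. A picture is of the moment at which its call begins.
A pose or a line that the arm cannot do raises r.MotionError and nothing moves.
- r.finish_job(): hands the job in, once; it reports no verdict.
Trained networks look in a picture, given as the dict that the camera call returned (one of the last four; its "shot" number tells which), for a name from the list of things; names that differ only in an ending like _2 or _b are one class to them, and where a whole thing is asked for, a point or a joint stands for the part that bears it (a point fixed in the world has none). Each returns a list of dicts, best first, with "conf" (0 to 1); they miss things now and then, are a little off and sometimes report something else, mostly with a low value. They report only what shows in the picture. A call takes as long as a camera call. They do not tell look-alikes from the thing itself.
- r.find_in(query, picture): "position" ([x, y, z] in m, in world coordinates, good to about 4 mm: the middle of the surface that is visible of it).
- r.cut_out(query, picture): "mask" (400x640 bool, what is visible of it).
The state is a dict: "time": time; "joints": joint angles; "qd": joint speeds; "joint_torque": joint torques, N m; "tcp_pos": TCP position; "tool_rot": TCP orientation; "ft_force": force on the tool from outside, world axes, zero at the start; "ft_torque": the same for the moment, N m; "width": finger opening in m.
Only numpy, scipy, OpenCV 4.12 (cv2) and the standard library are available. Lean on these libraries where they do the work, as an engineer would, in place of code of your own. Each camera call takes 0.05 s, during which the arm holds its last target.

### The job

Complete the set of plug gauges on the sloping clip rail: click the loose yellow and blue gauges into its two empty stations so that the four gauges stand in size order, smallest at the left and largest at the right. Each must lie along the slope like its neighbours, its grip block between its two pairs of clips, snapped fully home at both ends, and be let go. Leave the two gauges already on the rail in their clips and do not knock the other things about.

Things in the scene. Friction and masses are not known exactly. Their poses are not given: they have to be found in the camera images.
- gauge_green: plug gauge, 90 mm long: green grip block 38 x 16 x 16 mm in the middle, on each side a bright round journal 12 mm in diameter, 18 long, then a dark end plug 6 mm in diameter, 8 long. About 80 g. Origin at its centre, x along it (both ends alike), z normal to a side of the block. The smallest; already clipped at station 1.
- gauge_yellow: plug gauge, 102 mm long: yellow grip block 38 x 16 x 16 mm in the middle, on each side a bright round journal 12 mm in diameter, 18 long, then a dark end plug 9 mm in diameter, 14 long. About 80 g. Origin at its centre, x along it (both ends alike), z normal to a side of the block. Second smallest; loose, lying flat on the bench (origin 8 mm above it).
- gauge_red: plug gauge, 114 mm long: red grip block 38 x 16 x 16 mm in the middle, on each side a bright round journal 12 mm in diameter, 18 long, then a dark end plug 11.5 mm in diameter, 20 long. About 80 g. Origin at its centre, x along it (both ends alike), z normal to a side of the block. Third size; already clipped at station 3.
- gauge_blue: plug gauge, 126 mm long: blue grip block 38 x 16 x 16 mm in the middle, on each side a bright round journal 12 mm in diameter, 18 long, then a dark end plug 14 mm in diameter, 26 long. About 80 g. Origin at its centre, x along it (both ends alike), z normal to a side of the block. The largest; loose, lying flat on the bench (origin 8 mm above it).
- gauge_rail: grey stand, 236 mm wide (y), 118 deep, about 100 high, fixed to the bench. Its aluminium plate rises to +x at 26 degrees, facing the robot. Four clip stations 55 mm apart, 1 at the left (+y) to 4 at the right; a gauge lies up the slope in each. Origin: centre of the underside.
- station_1: clip station 1 from the left, taken at the start. Origin: centre of a fully seated gauge, 65 mm above the bench, 18 above the plate; x up the slope (along the gauge), y left along the rail, z square out of the slope, 26 degrees from vertical: press in along -z. Holds the green gauge.
- station_2: clip station 2 from the left, empty at the start. Origin: centre of a fully seated gauge, 65 mm above the bench, 18 above the plate; x up the slope (along the gauge), y left along the rail, z square out of the slope, 26 degrees from vertical: press in along -z. Two pairs of 12 mm wide spring clips at x = -28 and +28 mm take the journals; 44 mm free between them for block and fingers.
- station_3: clip station 3 from the left, taken at the start. Origin: centre of a fully seated gauge, 65 mm above the bench, 18 above the plate; x up the slope (along the gauge), y left along the rail, z square out of the slope, 26 degrees from vertical: press in along -z. Holds the red gauge.
- station_4: clip station 4 from the left, empty at the start. Origin: centre of a fully seated gauge, 65 mm above the bench, 18 above the plate; x up the slope (along the gauge), y left along the rail, z square out of the slope, 26 degrees from vertical: press in along -z. Clips as in station 2: noses 9 mm apart, 5 mm above the origin; an unclipped gauge rides 10 mm high. A push of about 10 N snaps it home.
- tape_roll: amber tape roll lying flat, 66 mm across, 19 high; a bystander, to be left alone. Origin: centre of its underside.
- marker_pen: blue marker pen lying flat, 135 mm long, 16 high; a bystander, to be left alone. Origin: centre of its underside.
- driver_red: screwdriver with red handle lying flat, 196 mm long, 26 high; a bystander, to be left alone. Origin: centre of its underside.
- wash_bottle: white solvent dispenser bottle, 60 mm across, 150 high; a bystander, to be left alone. Origin: centre of its underside.
- swab_jar: white jar of swabs, 45 mm across, 78 high; a bystander, to be left alone. Origin: centre of its underside.
- caliper: digital caliper lying flat, 225 x 66 mm, 12 high; a bystander, to be left alone. Origin: centre of its underside.
- ring_gauge: steel ring gauge lying flat, 40 mm across, 14 high; a bystander, to be left alone. Origin: centre of its underside.
Not all that is in view belongs to the job. Leave any orange or pink look-alike of the gauge_yellow alone.

How it is judged:
By the outcome, as a careful person would: the job done as asked, in the order asked, and still so for the second after the job is handed in, with the robot touching nothing.
It also fails if it takes over 50 s, if anything falls off the work surface, if the arm or the gripper's body presses on something with over 40 N, if the wrist force passes 120 N, or if a joint passes its speed limit or range.

## Working session

There is one attempt and no reset: what is moved stays moved. The work goes in short steps, each a Python script; the robot and the scene stay as the last script left them, time stands still between calls to the robot, and variables do not carry over. Pictures are saved under pics/ and viewed, and the job is handed in when it is done.

```bash
ls; mkdir -p pics
python3 - <<'E'
from workcell import r
import cv2,numpy as np,pickle
s=r.get_state(); print(s)
for n in("scene","top"):
    p=r.get_image(n); cv2.imwrite(f"pics/{n}0.png",p["image"][:,:,::-1]); pickle.dump(p,open(f"{n}0.pkl","wb"))
    print(n,p["xyz"],p["attitude"],p["camera_matrix"],[k for k in p])
    for q in["gauge_yellow","gauge_blue","gauge_green","gauge_red","gauge_rail","station_2","station_4"]:
        print(q,[(np.round(d["position"],4).tolist(),round(d["conf"],2)) for d in r.find_in(q,p)][:4])
E
```

```text
pics
{'time': 0.0, 'joints': array([-1.24292587e+00,  2.64782362e-01,  1.60533205e+00, -4.31459337e-05,
        1.27370906e+00, -3.68949081e-02]), 'qd': array([ 2.10315370e-04,  3.41778292e-05, -5.19148596e-04, -1.48095425e-03,
        2.71486906e-04, -1.00416382e-03]), 'joint_torque': array([-4.04664070e-04, -5.15109551e+01, -3.67314720e+01, -2.31719814e-04,
        1.28052884e-02, -1.12364117e-05]), 'tcp_pos': array([ 0.24055094, -0.62991857,  0.229965  ]), 'tool_rot': array([-1.57075524,  0.00223082, -1.20601824]), 'ft_force': array([-0.0317723, -0.0895517,  0.1529838]), 'ft_torque': array([ 0.006417  , -0.03231252,  0.01610745]), 'width': 0.08536602560616562}
scene [-0.51143122  0.56137267  0.84363292] [ 0.99128974 -0.01982657 -2.05471588] [[377.12145687   0.         314.82860925]
 [  0.         377.12145687 202.87867769]
 [  0.           0.           1.        ]] ['image', 'range_z', 'camera_matrix', 'xyz', 'attitude', 'shot']
gauge_yellow [([0.3219, 0.3827, 0.0171], 0.62), ([0.4343, 0.3187, 0.0148], 0.59), ([0.3622, 0.2287, 0.0132], 0.47)]
gauge_blue []
gauge_green []
gauge_red
[... 481 characters left out ...]
           0.           1.        ]] ['image', 'range_z', 'camera_matrix', 'xyz', 'attitude', 'shot']
gauge_yellow [([0.3263, 0.378, 0.0172], 0.66), ([0.5366, 0.236, 0.0098], 0.62), ([0.368, 0.2228, 0.0109], 0.41)]
gauge_blue [([0.4362, -0.312, 0.0127], 0.55), ([0.6281, -0.0467, 0.064], 0.29)]
gauge_green []
gauge_red [([0.6218, -0.0439, 0.0737], 0.64)]
gauge_rail [([0.6292, -0.0197, 0.0457], 0.59)]
station_2 [([0.6282, -0.0202, 0.0509], 0.67), ([0.6267, -0.046, 0.0631], 0.61), ([0.6289, -0.0997, 0.0664], 0.58), ([0.6348, 0.0074, 0.0658], 0.47)]
station_4 [([0.6282, -0.0202, 0.0509], 0.67), ([0.6267, -0.046, 0.0631], 0.61), ([0.6289, -0.0997, 0.0664], 0.58), ([0.6348, 0.0074, 0.0658], 0.47)]
```

View pics/top0.png

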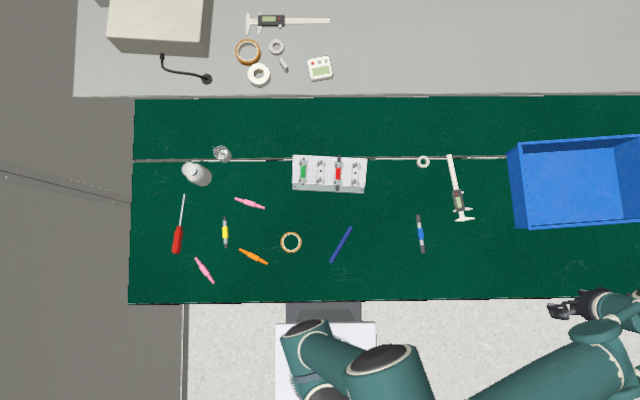

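View pics/scene0.png

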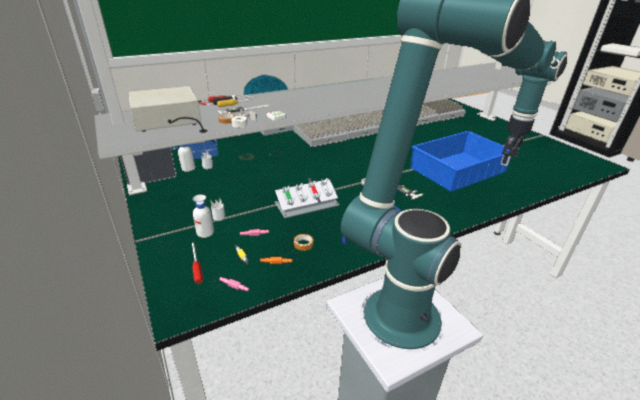

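```bash
cat > h.py <<'E'
import numpy as np,cv2,pickle
from scipy.spatial.transform import Rotation as R
def Rm(a): return R.from_euler('xyz',a).as_matrix()
def ray(p,u,v):
    K=p["camera_matrix"]; d=np.stack([(u-K[0,2])/K[0,0],-(v-K[1,2])/K[1,1],-np.ones_like(u)],-1)
    return d@Rm(p["attitude"]).T
def cloud(p):
    v,u=np.mgrid[:400,:640].astype(float); return p["xyz"]+ray(p,u,v)*p["range_z"][...,None]
def atz(p,u,v,z):
    d=ray(p,np.asarray(u,float),np.asarray(v,float)); return p["xyz"]+d*((z-p["xyz"][2])/d[...,2])[...,None]
def proj(p,X):
    c=(np.asarray(X)-p["xyz"])@Rm(p["attitude"]); K=p["camera_matrix"]
    return np.stack([K[0,0]*c[...,0]/-c[...,2]+K[0,2],K[1,1]*-c[...,1]/-c[...,2]+K[1,2]],-1)
E
python3 - <<'E'
from h import *
for n in("top","scene"):
    p=pickle.load(open(n+"0.pkl","rb")); im=p["image"]; hsv=cv2.cvtColor(im,cv2.COLOR_RGB2HSV); C=cloud(p)
    boxes=dict(yellow=((212,215,238,250),20,34),blue=((405,210,435,258),100,120),green=((290,152,312,192),45,80),red=((330,155,345,190),0,8)) if n=="top" else dict(yellow=((230,240,252,266),20,34),green=((282,184,297,204),45,80),red=((308,178,322,200),0,8))
    for k,((a,b,c,d),h0,h1) in boxes.items():
        m=np.zeros((400,640),bool); m[b:d,a:c]=1
        H=hsv[...,0]; m&=(H>=h0)&(H<=h1)&(hsv[...,1]>150)&(hsv[...,2]>90)
        if k=="red": m|=0
        v,u=np.nonzero(m); 
        if len(u)<3: print(n,k,len(u)); continue
        zt=.016 if k in("yellow","blue") else .065+.008*.9
        P=atz(p,u,v,zt); uu,s,vt=np.linalg.svd(P[:,:2]-P[:,:2].mean(0),full_matrices=False)
        print(n,k,len(u),"px",u.mean().round(1),v.mean().round(1),"atz",P.mean(0).round(4),"depth",C[v,u].mean(0).round(4),"ax",np.degrees(np.arctan2(vt[0,1],vt[0,0])).round(1),(s/np.sqrt(len(u))*3.46).round(4))
p=pickle.load(open("top0.pkl","rb"))
for nm,(a,b,c,d) in dict(rail=(280,140,380,205),yel=(205,205,245,260),blu=(400,205,440,260)).items():
    cv2.imwrite(f"pics/crop_{nm}.png",cv2.resize(p["image"][b:d,a:c,::-1],None,fx=7,fy=7,interpolation=cv2.INTER_CUBIC))
p=pickle.load(open("scene0.pkl","rb"))
cv2.imwrite(f"pics/crop_rail_s.png",cv2.resize(p["image"][170:220,265:350,::-1],None,fx=8,fy=8,interpolation=cv2.INTER_CUBIC))
E
```

```text
top yellow 65 px 224.5 231.9 atz [0.4424 0.3178 0.016 ] depth [0.4425 0.3182 0.0141] ax -177.1 [0.0347 0.0187]
top blue 67 px 420.1 233.4 atz [ 0.4299 -0.3112  0.016 ] depth [ 0.4289 -0.3066  0.0346] ax -172.1 [0.0349 0.0202]
top green 37 px 302.6 171.8 atz [0.6249 0.0642 0.0722] depth [0.6248 0.0642 0.0725] ax 175.7 [0.0307 0.0115]Traceback (most recent call last):
  File "<stdin>", line 8, in <module>
numpy._core._exceptions._UFuncOutputCastingError: Cannot cast ufunc 'bitwise_or' output from dtype('int64') to dtype('bool') with casting rule 'same_kind'
```

```bash
python3 -c "
import cv2,numpy as np
a=cv2.imread('pics/crop_yel.png');b=cv2.imread('pics/crop_blu.png')
cv2.imwrite('pics/crop_yb.png',np.hstack([a,b]))"
```

```text
[ WARN:0@0.018] global loadsave.cpp:275 findDecoder imread_('pics/crop_yel.png'): can't open/read file: check file path/integrity
[ WARN:0@0.018] global loadsave.cpp:275 findDecoder imread_('pics/crop_blu.png'): can't open/read file: check file path/integrity
Traceback (most recent call last):
cv2.error: OpenCV(4.12.0) :-1: error: (-5:Bad argument) in function 'imwrite'
> Overload resolution failed:
>  - img data type = object is not supported
>  - Expected Ptr<cv::UMat> for argument 'img'
```

Run:
```python
from h import *
for n in("top","scene"):
    p=pickle.load(open(n+"0.pkl","rb")); im=p["image"]; hsv=cv2.cvtColor(im,cv2.COLOR_RGB2HSV); C=cloud(p)
    boxes=dict(yellow=((212,215,238,250),20,34),blue=((405,210,435,258),100,120),green=((290,152,312,192),45,80),red=((330,155,345,190),0,180)) if n=="top" else dict(yellow=((230,240,252,266),20,34),green=((282,184,297,204),45,80),red=((308,178,322,200),0,180))
    for k,((a,b,c,d),h0,h1) in boxes.items():
        m=np.zeros((400,640),bool); m[b:d,a:c]=1
        H=hsv[...,0]; m&=(H>=h0)&(H<=h1)&(hsv[...,1]>130)&(hsv[...,2]>90)
        if k=="red": m&=(H<10)|(H>170)
        v,u=np.nonzero(m); 
        if len(u)<3: print(n,k,len(u)); continue
        zt=.016 if k in("yellow","blue") else .065+.008*.9
        P=atz(p,u,v,zt); uu,s,vt=np.linalg.svd(P[:,:2]-P[:,:2].mean(0),full_matrices=False)
        print(n,k,len(u),"px",u.mean().round(1),v.mean().round(1),"atz",P.mean(0).round(4),"depth",np.median(C[v,u],0).round(4),"ax",np.degrees(np.arctan2(vt[0,1],vt[0,0])).round(1),(s/np.sqrt(len(u))*3.46).round(4))
    if n=="top":
        # whole loose gauges: not mat
        for k,(a,b,c,d) in dict(yellow=(212,212,238,252),blue=(410,210,432,258)).items():
            bg=np.median(im[b:d,a:c].reshape(-1,3),0); m=np.zeros((400,640),bool)
            m[b:d,a:c]=np.abs(im[b:d,a:c].astype(float)-bg).sum(-1)>60
            v,u=np.nonzero(m); P=atz(p,u,v,.012); uu,s,vt=np.linalg.svd(P[:,:2]-P[:,:2].mean(0),full_matrices=False)
            t=(P[:,:2]-P[:,:2].mean(0))@vt[0]
            print("whole",k,len(u),P.mean(0).round(4),"mid",(P[:,:2].mean(0)+vt[0]*(t.max()+t.min())/2).round(4),"len",np.ptp(t).round(4),"ax",np.degrees(np.arctan2(vt[0,1],vt[0,0])).round(1))
p=pickle.load(open("top0.pkl","rb"))
cr={}
for nm,(a,b,c,d) in dict(rail=(280,140,380,205),yel=(205,205,245,260),blu=(400,205,440,260)).items():
    cr[nm]=cv2.resize(p["image"][b:d,a:c,::-1],None,fx=7,fy=7,interpolation=cv2.INTER_NEAREST)
cv2.imwrite("pics/crop_rail.png",cr["rail"]);cv2.imwrite("pics/crop_yb.png",np.hstack([cr["yel"],cr["blu"]]))
p=pickle.load(open("scene0.pkl","rb"))
cv2.imwrite(f"pics/crop_rail_s.png",cv2.resize(p["image"][170:220,265:350,::-1],None,fx=8,fy=8,interpolation=cv2.INTER_CUBIC))
```

```text
top yellow 67 px 224.5 231.9 atz [0.4424 0.3178 0.016 ] depth [0.4422 0.317  0.0151] ax -179.7 [0.0357 0.0188]
top blue 67 px 420.1 233.4 atz [ 0.4299 -0.3112  0.016 ] depth [ 0.4309 -0.3104  0.0158] ax -172.1 [0.0349 0.0202]
top green 40 px 302.6 171.1 atz [0.627  0.0643 0.0722] depth [0.6259 0.0633 0.0726] ax -179.7 [0.0437 0.0121]
top red 46 px 337.6 172.8 atz [ 0.6205 -0.0454  0.0722] depth [ 0.6205 -0.0463  0.0727] ax 176.1 [0.0355 0.013 ]
whole yellow 169 [0.4434 0.3183 0.012 ] mid [0.4441 0.3183] len 0.1 ax -176.5
whole blue 202 [ 0.4297 -0.3121  0.012 ] mid [ 0.43   -0.3121] len 0.127 ax -174.0
scene yellow 54 px 240.8 253.2 atz [0.439  0.3203 0.016 ] depth [0.441  0.3208 0.0156] ax 170.2 [0.0412 0.0224]
scene green 19 px 287.7 194.5 atz [0.6234 0.0658 0.0722] depth [0.6247 0.0653 0.0723] ax 168.2 [0.0432 0.0118]
scene red 27 px 313.8 189.2 atz [ 0.6143 -0.0429  0.0722] depth [ 0.6144 -0.0441  0.0717] ax 161.6 [0.051  0.0153]
```

View pics/crop_rail.png

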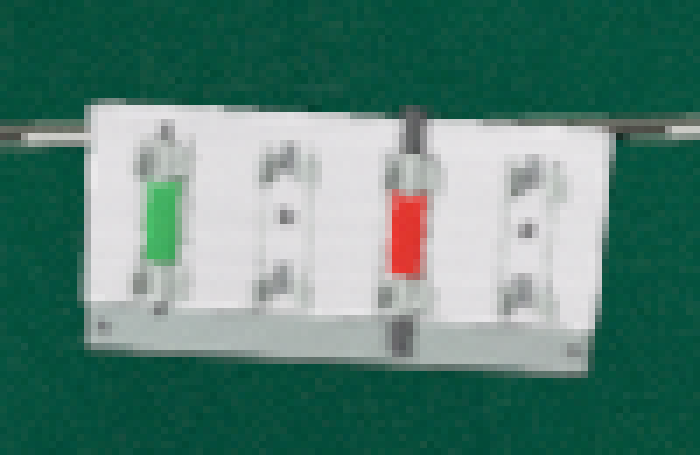

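View pics/crop_rail_s.png

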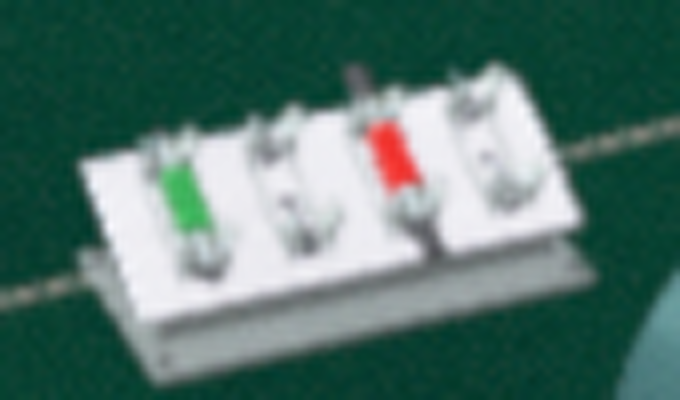

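View pics/crop_yb.png

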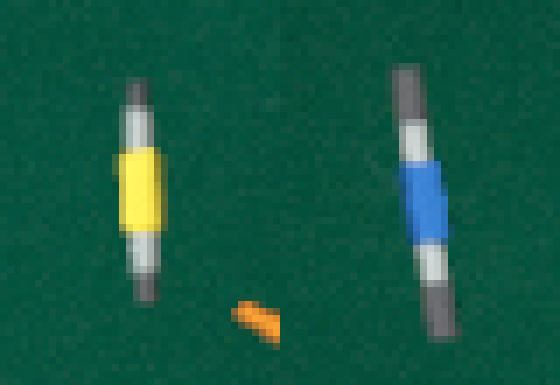

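```bash
cat > fit.py <<'E'
from h import *
from scipy.optimize import minimize
from scipy.spatial import ConvexHull
S=16
def hullmask(p,pts,box):
    a,b,c,d=box; q=(proj(p,pts)+0.5-[a,b])*S
    h=q[ConvexHull(q).vertices]; im=np.zeros(((d-b)*S,(c-a)*S),np.float32)
    cv2.fillConvexPoly(im,np.round(h*16).astype(np.int32),1.0,shift=4)
    return cv2.resize(im,(c-a,d-b),interpolation=cv2.INTER_AREA)
corn=np.array([[i,j,k] for i in(-19,19) for j in(-8,8) for k in(-8,8)])/1000.
def alpha(p,box,kind):
    a,b,c,d=box; im=p["image"][b:d,a:c].astype(float)
    r_,g,bl=im[...,0],im[...,1],im[...,2]
    f={"red":r_-np.maximum(g,bl),"green":g-np.maximum(r_,bl),"blue":bl-r_-20,"yellow":np.minimum(r_,g)-bl}[kind]
    f=np.clip(f,0,None); return np.clip(f/np.percentile(f,100*(1-{"red":18,"green":15,"blue":30,"yellow":30}[kind]/f.size)),0,1)
def block(x,y,yaw,z,tilt): 
    Rr=R.from_euler('z',yaw).as_matrix()@R.from_euler('y',-tilt).as_matrix()
    return corn@Rr.T+[x,y,z]
T=np.radians(26)
E
cat > f1.py <<'E'
from fit import *
P={n:pickle.load(open(n+"0.pkl","rb")) for n in("top","scene")}
B={"top":dict(yellow=(212,215,238,250),blue=(405,210,435,258),green=(295,158,310,184),red=(330,158,346,186)),"scene":dict(yellow=(230,240,252,266),green=(282,184,297,204),red=(306,178,324,200))}
AL={(n,k):alpha(P[n],B[n][k],k) for n in B for k in B[n]}
def cost_g(x,k,z,t,cams): return sum(((hullmask(P[n],block(x[0],x[1],x[2],z,t),B[n][k])-AL[n,k])**2).sum() for n in cams if k in B[n])
def run(f,x0,st):
    o=None
    for i in range(2):
        sim=np.vstack([x0]+[x0+np.eye(len(x0))[j]*st[j] for j in range(len(x0))])
        o=minimize(f,x0,method="Nelder-Mead",options=dict(initial_simplex=sim,xatol=1e-5,fatol=1e-4)); x0=o.x
    return o
st=np.array([.004,.004,.06])
for k,x0 in dict(yellow=[.442,.318,.03],blue=[.43,-.311,.1]).items():
    for cams in (["top"],["scene"],["top","scene"]):
        if k=="blue" and cams!=["top"]: continue
        o=run(lambda x:cost_g(x,k,.008,0,cams),np.array(x0),st); print(k,cams,o.x[:2].round(4),np.degrees(o.x[2]).round(1),round(o.fun,2))
def rail(x,cams):
    yv=np.array([-np.sin(x[2]),np.cos(x[2])]); c=0
    for k,s in(("green",.0825),("red",-.0275)):
        q=x[:2]+s*yv; c+=cost_g([q[0],q[1],x[2]],k,.065,T,cams)
    return c
for cams in (["top"],["scene"],["top","scene"]):
    o=run(lambda x:rail(x,cams),np.array([.625,-.018,-.06]),st); print("rail",cams,o.x[:2].round(4),np.degrees(o.x[2]).round(2),round(o.fun,2))
p=P["top"]
def cpx(a,b): return a/7+280-.5,b/7+140-.5
f=[atz(p,*cpx(*q),0.0)[:2] for q in((85,348),(587,372))]; d=f[0]-f[1]; print("front edge",f,np.linalg.norm(d),np.degrees(np.arctan2(-d[0],d[1])))
for q in((287,215),(528,231)): print("screw",atz(p,*cpx(*q),.0488).round(4))
E
python3 f1.py
```

```text
yellow ['top'] [0.443 0.319] 1.8 1.83
yellow ['scene'] [0.4467 0.318 ] 0.6 8.76
yellow ['top', 'scene'] [0.4435 0.3186] 0.7 13.21
blue ['top'] [ 0.4303 -0.3136] 5.6 77.86
rail ['top'] [ 0.6237 -0.018 ] -2.56 14.37
rail ['scene'] [ 0.6294 -0.0211] -5.57 18.03
rail ['top', 'scene'] [ 0.6242 -0.0185] -3.99 36.83
front edge [array([0.58066256, 0.10317987]), array([ 0.56667447, -0.13265677])] 0.23625110500921737 -3.3943872251586864
screw [0.6337 0.008  0.0488]
screw [ 0.6252 -0.1019  0.0488]
```

```bash
cat > g.py <<'E'
from h import *
from workcell import r
def ori(xv,yv):
    xv=np.array(xv)/np.linalg.norm(xv); yv=np.array(yv)/np.linalg.norm(yv)
    return R.from_matrix(np.stack([xv,yv,np.cross(xv,yv)],1)).as_euler('xyz')
T=np.radians(26)
RAIL=np.array([.6235,-.0185]); YAW=np.radians(-3.5)
def station(i,c=RAIL,yaw=YAW):
    M=R.from_euler('z',yaw).as_matrix()@R.from_euler('y',-T).as_matrix()
    o=np.array([*c,.065])+M[:,1]*.055*(2.5-i); return o,M
def down(yaw,s): return ori([-s*np.sin(yaw),s*np.cos(yaw),0],[0,0,-1])
def st(t=""):
    s=r.get_state(); print(t,"t",round(s["time"],2),"tcp",s["tcp_pos"].round(4),"rot",s["tool_rot"].round(3),"F",s["ft_force"].round(1),"w",round(s["width"],4)); return s
def ik(p,o): 
    q=r.inverse_kinematics(p,o); return None if q is None else np.round(q,2)
E
cat > a.py <<'E'
from g import *
for s in(1,-1):
    print("blue",s,ik([.43,-.3118,.1],down(np.radians(6),s)),ik([.43,-.3118,.001],down(np.radians(6),s)))
    print("yel",s,ik([.4433,.3185,.1],down(np.radians(3),s)),ik([.4433,.3185,.001],down(np.radians(3),s)))
    for i in(2,4):
        o,M=station(i); print(i,o.round(4),s,ik(o+M[:,2]*.1,ori(s*M[:,1],-M[:,2])),ik(o-M[:,2]*.007,ori(s*M[:,1],-M[:,2])))
E
python3 a.py; sed -i 's/"blue":bl-r_-20/"blue":bl-g/' fit.py; python3 f1.py | grep blue
```

```text
blue 1 [-0.67  0.11  2.04 -0.    0.99 -2.35] [-0.67  0.25  2.1  -0.    0.79 -2.35]
yel 1 [ 0.58  0.14  2.01 -0.    0.99 -1.05] [ 0.58  0.28  2.06 -0.    0.8  -1.05]
2 [0.6252 0.0089 0.065 ] 1 [-0.01 -0.11  2.22 -0.04  0.58 -1.49] [-0.01  0.13  2.2  -0.06  0.36 -1.48]
4 [ 0.6185 -0.1008  0.065 ] 1 [-0.26 -0.1   2.22  0.16  0.59 -1.89] [-0.25  0.13  2.2   0.22  0.38 -1.94]
blue -1 [-0.67  0.11  2.04 -0.    0.99  0.79] [-0.67  0.25  2.1  -0.    0.79  0.79]
yel -1 [ 0.58  0.14  2.01 -0.    0.99  2.1 ] [ 0.58  0.28  2.06 -0.    0.8   2.1 ]
2 [0.6252 0.0089 0.065 ] -1 [-0.01 -0.11  2.22 -0.04  0.58  1.65] [-0.01  0.13  2.2  -0.06  0.36  1.67]
4 [ 0.6185 -0.1008  0.065 ] -1 [-0.26 -0.1   2.22  0.16  0.59  1.25] [-0.25  0.13  2.2   0.22  0.38  1.2 ]
blue ['top'] [ 0.43   -0.3134] 6.8 2.06
```

```bash
cat > b.py <<'E'
from g import *
b=np.array([.430,-.3125,0]); o=down(np.radians(6.3),-1)
r.move_pose(b+[0,0,.12],o); st("above")
r.set_gripper(.05)
r.move_straight(b+[0,0,.0015],vel=.12); st("down")
r.set_gripper(.0); st("grip")
r.move_straight(b+[0,0,.14],vel=.2); st("up")
S,M=station(4)
r.move_pose(S+M[:,2]*.08,ori(-M[:,1],-M[:,2])); st("pre")
for n in("top","scene"):
    p=r.get_image(n); cv2.imwrite(f"pics/{n}1.png",p["image"][:,:,::-1]); pickle.dump(p,open(f"{n}1.pkl","wb"))
    c=proj(p,S+M[:,2]*.04).astype(int); a,b_=c[0]-50,c[1]-35
    cv2.imwrite(f"pics/{n}1c.png",cv2.resize(p["image"][b_:b_+75,a:a+100,::-1],None,fx=7,fy=7,interpolation=cv2.INTER_CUBIC)); print(a,b_)
E
python3 b.py
```

```text
above t 2.24 tcp [ 0.4304 -0.3136  0.1207] rot [-1.570e+00 -1.000e-03 -1.461e+00] F [-0.4 -0.4  0.4] w 0.0859
down t 3.83 tcp [ 0.4307 -0.313   0.0023] rot [-1.570e+00 -1.000e-03 -1.461e+00] F [0.  0.2 0.5] w 0.05
grip t 4.23 tcp [ 0.4307 -0.313   0.0025] rot [-1.570e+00 -1.000e-03 -1.461e+00] F [-0.3  0.3  5.9] w 0.0143
up t 5.08 tcp [ 0.429  -0.3117  0.1385] rot [-1.573  0.002 -1.461] F [-0.2 -0.2 -1.2] w 0.0139
pre t 6.09 tcp [ 0.5832 -0.0991  0.1363] rot [-1.118 -0.    -1.632] F [ 0.7 -0.5 -0.4] w 0.0145
305 142
278 146
```

View pics/top1c.png

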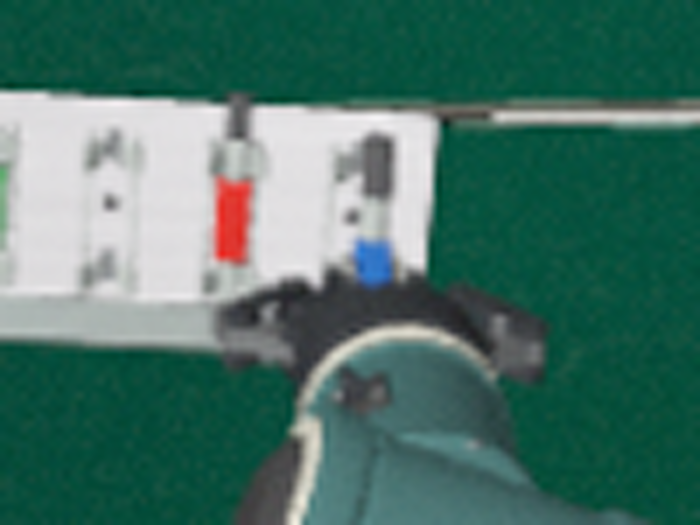

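View pics/scene1c.png

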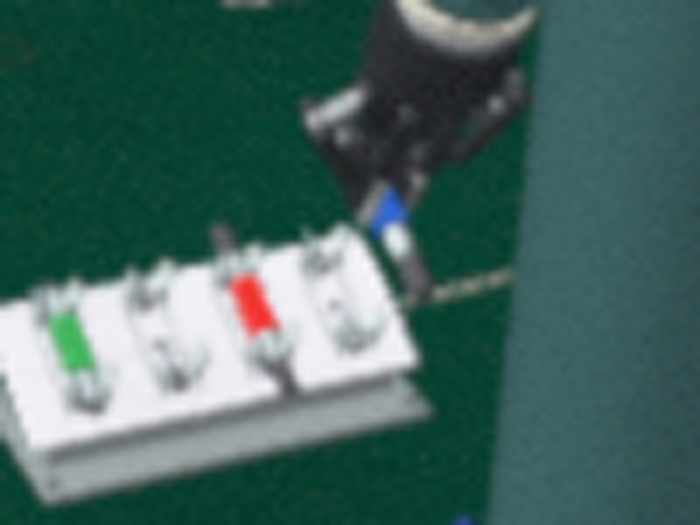

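```bash
python3 -c "
from g import *
s=st();print(s['qd'].round(3))
S,M=station(4);print((M.T@(s['tcp_pos']-S)).round(4))"
```

```text
t 6.19 tcp [ 0.5836 -0.0999  0.1369] rot [-1.117 -0.    -1.633] F [-0.2 -0.3 -0.6] w 0.0142
[-0.004 -0.002 -0.003  0.003 -0.003  0.002]
[ 0.0002 -0.0012  0.0799]
```

Run:
```python
from g import *
p=pickle.load(open("top1.pkl","rb")); S,M=station(4)
for x in(.063,.05,.037,.03,.019,.01):
    u,v=proj(p,S+M@[x,-.0007,.0865]); print(x,"pred crop",((u+.5-305)*7).round(1),((v+.5-142)*7).round(1))
im=p["image"][155:185,352:366].astype(int)
# plug center by darkness per row; 
for v in range(161,184):
    row=p["image"][v,345:372].astype(float); 
    if v<171: w=np.clip(150-row.sum(1)/3,0,None)*(np.abs(np.arange(345,372)-358.5)<6)
    elif v>=177: w=np.clip(row[:,2]-row[:,0]-40,0,None)*(np.abs(np.arange(345,372)-358.5)<6)
    else: continue
    if w.sum()>0: print(v,"crop row",(v+.5-142)*7,"u crop",(((w*np.arange(345,372)).sum()/w.sum()+.5-305)*7).round(1),w.sum().round())
```

```text
0.063 pred crop 379.8 135.3
0.05 pred crop 377.4 165.6
0.037 pred crop 375.0 195.8
0.03 pred crop 373.7 211.9
0.019 pred crop 371.7 237.2
0.01 pred crop 370.1 257.7
161 crop row 136.5 u crop 377.0 32.0
162 crop row 143.5 u crop 378.8 217.0
163 crop row 150.5 u crop 378.6 211.0
164 crop row 157.5 u crop 377.5 222.0
165 crop row 164.5 u crop 373.6 249.0
166 crop row 171.5 u crop 376.7 209.0
167 crop row 178.5 u crop 375.0 219.0
168 crop row 185.5 u crop 378.6 198.0
169 crop row 192.5 u crop 377.9 189.0
170 crop row 199.5 u crop 381.5 18.0
177 crop row 248.5 u crop 372.3 424.0
178 crop row 255.5 u crop 372.2 503.0
179 crop row 262.5 u crop 373.8 478.0
180 crop row 269.5 u crop 374.5 486.0
181 crop row 276.5 u crop 375.2 446.0
182 crop row 283.5 u crop 374.2 175.0
```

Run:
```python
from g import *
p=pickle.load(open("top0.pkl","rb"))
def meas(rows,cols,f):
    o=[]
    for v in rows:
        c=np.arange(*cols); w=f(p["image"][v,cols[0]:cols[1]].astype(float)); 
        o.append((w*c).sum()/w.sum())
    return np.mean(rows),np.mean(o)
red=lambda a:np.clip(a[:,0]-np.maximum(a[:,1],a[:,2])-10,0,None)
grn=lambda a:np.clip(a[:,1]-np.maximum(a[:,0],a[:,2])-10,0,None)
dark=lambda a:np.clip(190-a.sum(1)/3,0,None)
mr=meas(range(168,178),(333,343),red); mg=meas(range(168,176),(297,309),grn)
print("red",mr,"green",mg)
for k,i,m in(("red",3,mr),("green",1,mg)):
  for yaw in(-3,-3.5,-4):
    S,M=station(i,yaw=np.radians(yaw)); 
    xs=np.linspace(-.02,.02,41); q=proj(p,S+np.c_[xs,0*xs,0*xs+.006]@M.T)
    print(k,yaw,"du px",(m[1]-np.interp(m[0],q[::-1,1],q[::-1,0])).round(2))
# block row extents
for k,f,c in(("red",red,(333,343)),("green",grn,(297,309))):
    w=np.array([f(p["image"][v,c[0]:c[1]].astype(float)).sum() for v in range(158,186)]); w=w/np.median(np.sort(w)[-8:]); w=np.clip(w,0,1)
    print(k,"centre row",(w*np.arange(158,186)).sum()/w.sum(),"rows",w.sum())
    S,M=station(3 if k=="red" else 1); print("pred ends",proj(p,S+M@[.019,0,.008])[1],proj(p,S+M@[-.019,0,.008])[1],proj(p,S+M@[-.019,0,-.008])[1])
# clip pairs of stations 2,4 and 3: columns
print("st4 pred crop",[((proj(p,station(4)[0]+station(4)[1]@[x,0,-.018])+.5-[280,140])*7).round(1) for x in(.028,0,-.028)])
print("st2 pred crop",[((proj(p,station(2)[0]+station(2)[1]@[x,0,-.018])+.5-[280,140])*7).round(1) for x in(.028,0,-.028)])
```

```text
red (np.float64(172.5), np.float64(337.65529416644483)) green (np.float64(171.5), np.float64(302.5982090392332))
red -3 du px -0.12
red -3.5 du px -0.12
red -4 du px -0.12
green -3 du px -0.1
green -3.5 du px -0.1
green -4 du px -0.09
red centre row 173.04184405790053 rows 11.109459459459458
pred ends 167.60817774550102 179.30472965658282 177.88666664359073
green centre row 171.2005323868678 rows 11.030995106035888
pred ends 165.84022504907185 177.56263285958386 176.16301066095934
st4 pred crop [array([531.4, 168.9]), array([526.8, 228.6]), array([522.3, 287.4])]
st2 pred crop [array([288.8, 156.7]), array([285.9, 216.5]), array([283.1, 275.5])]
```

```bash
cat > c.py <<'E'
from g import *
S,M=station(4); off=M[:,1]*.0008
def loc(t): 
    s=st(t); print("   local",(M.T@(s["tcp_pos"]-S)).round(4),"F",(M.T@s["ft_force"]).round(1),"Tq",(M.T@s["ft_torque"]).round(2)); return s
r.move_straight(S+off+M[:,2]*.008,vel=.1); loc("pre")
for z in(.003,.000,-.003,-.0055,-.0065):
    r.move_straight(S+off+M[:,2]*z,vel=.04); loc(z)
E
python3 c.py
```

```text
pre t 7.06 tcp [ 0.6153 -0.1     0.0725] rot [-1.117 -0.    -1.632] F [-0.5 -0.1 -1.9] w 0.0144
   local [0.0004 0.0006 0.0082] F [-1.2 -0.1 -1.5] Tq [-0.04  0.27  0.05]
0.003 t 7.33 tcp [ 0.6181 -0.1     0.0687] rot [-1.115 -0.    -1.632] F [2.1 1.6 0.9] w 0.0142
   local [0.0013 0.0008 0.0035] F [ 2.2  1.8 -0.1] Tq [ 0.25  0.08 -0.14]
0.0 t 7.58 tcp [ 0.6195 -0.1002  0.0659] rot [-1.115 -0.    -1.632] F [1.8 1.2 1. ] w 0.0145
   local [0.0013 0.0007 0.0003] F [2.  1.3 0.2] Tq [ 0.3  -0.23 -0.17]
-0.003 t 7.83 tcp [ 0.6198 -0.1002  0.0619] rot [-1.117 -0.    -1.632] F [ 4.   1.8 -2.4] w 0.0143
   local [-0.0002  0.0008 -0.0033] F [ 2.4  2.  -3.9] Tq [ 0.16 -0.23 -0.09]
-0.0055 t 8.08 tcp [ 0.6206 -0.1001  0.0599] rot [-1.118 -0.    -1.631] F [-1.1  2.   2.7] w 0.0143
   local [-0.0004  0.0009 -0.0055] F [0.1 1.9 3. ] Tq [ 0.22  0.15 -0.08]
-0.0065 t 8.33 tcp [ 0.6207 -0.1001  0.0598] rot [-1.118  0.    -1.631] F [-9.7  1.2 12.7] w 0.0141
   local [-0.0003  0.0008 -0.0057] F [-3.2  0.6 15.7] Tq [ 0.25  0.72 -0.04]
```

```bash
cat > d.py <<'E'
from g import *
S,M=station(4); off=M[:,1]*.0008
def loc(t): 
    s=st(t); print("   local",(M.T@(s["tcp_pos"]-S)).round(4),"F",(M.T@s["ft_force"]).round(1),"Tq",(M.T@s["ft_torque"]).round(2)); return s
r.move_straight(S+off+M[:,2]*-.0075,vel=.04); loc("press")
r.move_straight(S+off+M[:,2]*-.0055,vel=.04)
r.set_gripper(.032); loc("rel")
r.move_straight(S+M[:,2]*.12,vel=.2); loc("up")
y=np.array([.4433,.3187,0]); o=down(np.radians(3),1)
r.move_pose(y+[0,0,.12],o); st("above y")
for n in("top","scene"):
    p=r.get_image(n); cv2.imwrite(f"pics/{n}2.png",p["image"][:,:,::-1]); pickle.dump(p,open(f"{n}2.pkl","wb"))
    c=proj(p,S+M[:,1]*.08).astype(int); a,b_=c[0]-50,c[1]-35
    cv2.imwrite(f"pics/{n}2c.png",cv2.resize(p["image"][b_:b_+75,a:a+100,::-1],None,fx=7,fy=7,interpolation=cv2.INTER_CUBIC)); print(a,b_)
E
python3 d.py
```

```text
press t 8.58 tcp [ 0.6208 -0.1001  0.0597] rot [-1.118  0.    -1.631] F [-17.1   1.6  21.6] w 0.0148
   local [-0.0003  0.0009 -0.0058] F [-6.   0.6 26.9] Tq [ 0.17  1.19 -0.06]
rel t 9.15 tcp [ 0.6208 -0.1002  0.0596] rot [-1.118 -0.    -1.632] F [0.7 0.6 0.9] w 0.0321
   local [-0.0003  0.0007 -0.0059] F [1.  0.6 0.5] Tq [-0.    0.18 -0.01]
up t 9.93 tcp [ 0.5656 -0.0976  0.1721] rot [-1.118  0.    -1.632] F [-0.4  0.2 -1.2] w 0.032
   local [-6.000e-04  1.000e-04  1.195e-01] F [-0.9  0.2 -0.9] Tq [-0.    0.22  0.01]
above y t 11.91 tcp [0.4434 0.3183 0.1196] rot [-1.57   0.     1.622] F [-0.6  0.   0.7] w 0.0317
279 137
257 155
```

View pics/top2c.png

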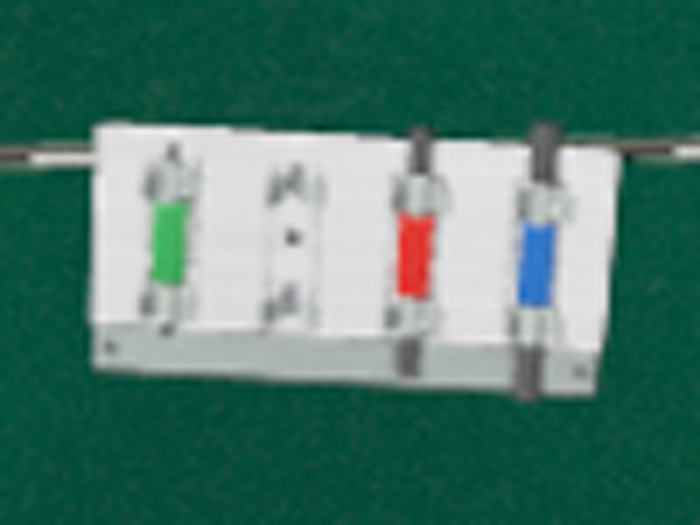

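View pics/scene2c.png

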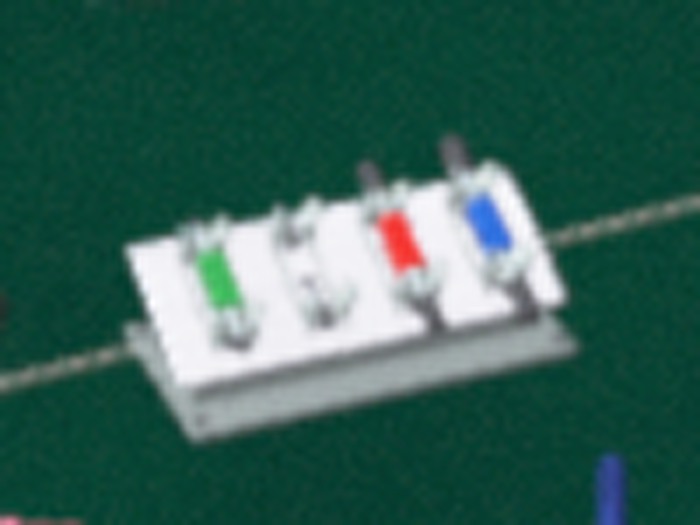

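View pics/scene2.png

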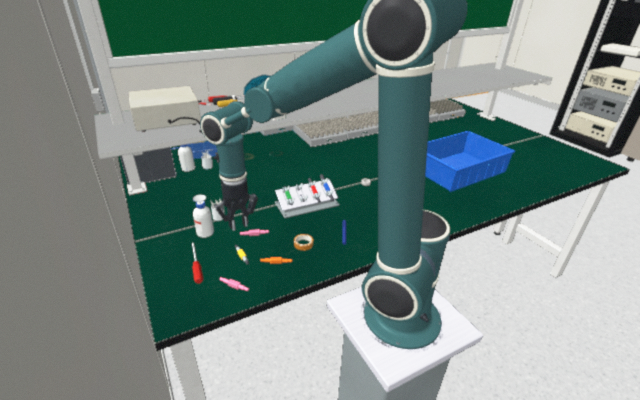

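```bash
cat > e.py <<'E'
from g import *
p=pickle.load(open("top2.pkl","rb")); C=cloud(p); 
for i,u0 in((3,338),(4,355)):
    S,M=station(i); L=(C-S)@M; m=(np.abs(L[...,0])<.012)&(np.abs(L[...,1])<.006)&(np.abs(L[...,2])<.03); print(i,"block top normal height",np.median(L[m][:,2]).round(4),m.sum())
    for sx in(1,-1):
        m=(np.abs(L[...,0]-sx*.047)<.006)&(np.abs(L[...,1])<.004)&(np.abs(L[...,2])<.03); print("  plug",sx,np.median(L[m][:,2]).round(4),m.sum())
y=np.array([.4433,.3187,0]); 
r.set_gripper(.05)
r.move_straight(y+[0,0,.0015],vel=.12); st("down")
r.set_gripper(.0); st("grip")
r.move_straight(y+[0,0,.14],vel=.2); st("up")
S,M=station(2)
r.move_pose(S+M[:,2]*.08,ori(M[:,1],-M[:,2])); r.hold(.2); s=st("pre"); print((M.T@(s["tcp_pos"]-S)).round(4))
for n in("top","scene"):
    p=r.get_image(n); cv2.imwrite(f"pics/{n}3.png",p["image"][:,:,::-1]); pickle.dump(p,open(f"{n}3.pkl","wb"))
    c=proj(p,S+M[:,2]*.04).astype(int); a,b_=c[0]-50,c[1]-35
    cv2.imwrite(f"pics/{n}3c.png",cv2.resize(p["image"][b_:b_+75,a:a+100,::-1],None,fx=7,fy=7,interpolation=cv2.INTER_CUBIC)); print(a,b_)
    if n=="top":
        for x in(.051,.044,.037,.019,.01): print(x,"pred crop",((proj(p,S+M@[x,-.0007,.0865])+.5-[a,b_])*7).round(1))
E
python3 e.py
```

```text
3 block top normal height 0.0072 29
  plug 1 0.0058 8
  plug -1 0.005 11
4 block top normal height 0.0083 30
  plug 1 0.0076 10
  plug -1 0.0073 11
down t 13.47 tcp [0.4441 0.3192 0.0023] rot [-1.572e+00 -1.000e-03  1.623e+00] F [ 0.6  0.4 -0.4] w 0.05
grip t 13.88 tcp [0.444  0.3192 0.0025] rot [-1.572e+00 -1.000e-03  1.623e+00] F [-0.9 -0.5  6.1] w 0.0144
up t 14.72 tcp [0.4423 0.318  0.1385] rot [-1.569e+00  1.000e-03  1.623e+00] F [ 0.3 -0.6 -1.3] w 0.0143
pre t 16.19 tcp [0.5904 0.0122 0.137 ] rot [-2.025 -0.     1.511] F [ 0.6 -0.1 -1.2] w 0.0146
[0.0002 0.0011 0.08  ]
270 140
0.051 pred crop [359.1 164.1]
0.044 pred crop [358.3 180.4]
0.037 pred crop [357.6 196.6]
0.019 pred crop [355.6 238.1]
0.01 pred crop [354.6 258.7]
252 151
```

View pics/top3c.png

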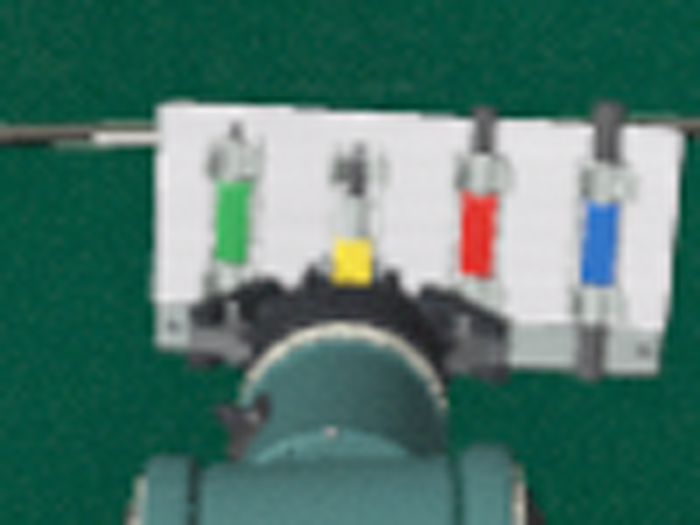

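View pics/scene3c.png

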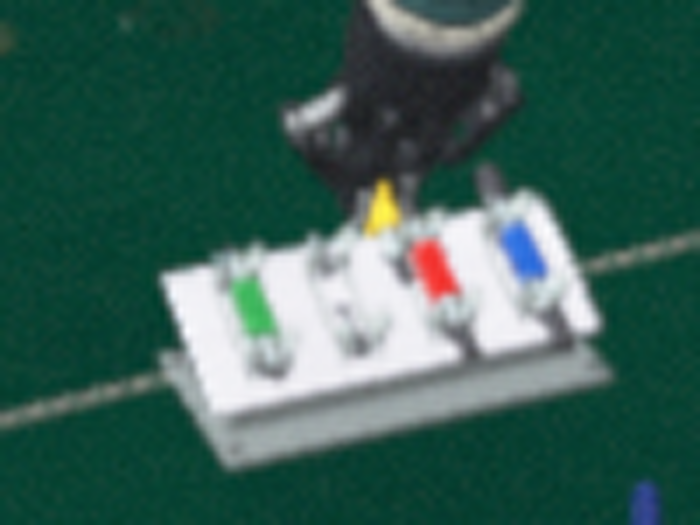

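```bash
cat > f.py <<'E'
from g import *
S,M=station(2); off=M[:,1]*.0005
def loc(t): 
    s=r.get_state(); print(t,round(s["time"],2),"local",(M.T@(s["tcp_pos"]-S)).round(4),"F",(M.T@s["ft_force"]).round(1),"Tq",(M.T@s["ft_torque"]).round(2),round(s["width"],4)); return s
r.move_straight(S+off+M[:,2]*.008,vel=.1); loc("pre")
for z in(.003,.000,-.003,-.0055,-.0065,-.0075):
    r.move_straight(S+off+M[:,2]*z,vel=.04); s=loc(z)
    if np.linalg.norm(s["ft_force"])>35: break
E
python3 f.py
```

```text
pre 17.16 local [0.0003 0.0005 0.0082] F [-0.5  0.3 -0.8] Tq [0.04 0.2  0.  ] 0.0139
0.003 17.43 local [0.0015 0.0008 0.0036] F [0.3 1.8 1.1] Tq [ 0.32 -0.01 -0.06] 0.0141
0.0 17.68 local [0.0015 0.0007 0.0004] F [ 1.9  2.  -0.1] Tq [ 0.29 -0.23 -0.12] 0.0142
-0.003 17.93 local [ 0.      0.0006 -0.0033] F [ 2.9  1.9 -2.6] Tq [ 0.34 -0.22 -0.14] 0.0147
-0.0055 18.18 local [-0.0004  0.0005 -0.0057] F [1.  1.6 0. ] Tq [ 0.36 -0.03  0.  ] 0.0145
-0.0065 18.43 local [-0.0003  0.0005 -0.0058] F [-1.   2.4 12. ] Tq [ 0.37  0.5  -0.09] 0.0141
-0.0075 18.68 local [-0.0003  0.0005 -0.006 ] F [-4.4  2.  24. ] Tq [ 0.36  0.98 -0.06] 0.0138
```

Same force signature as blue: snapped, then a hard stop. Next I release, retreat and check.

```bash
cat > k.py <<'E'
from g import *
S,M=station(2); off=M[:,1]*.0005
r.move_straight(S+off+M[:,2]*-.0055,vel=.04)
r.set_gripper(.032); st("rel")
r.move_straight(S+M[:,2]*.12,vel=.2); st("up")
r.move_pose([.35,-.40,.25],down(0,-1)); r.hold(.3); st("away")
for n in("top","scene"):
    p=r.get_image(n); cv2.imwrite(f"pics/{n}4.png",p["image"][:,:,::-1]); pickle.dump(p,open(f"{n}4.pkl","wb"))
    c=proj(p,S-M[:,1]*.03).astype(int); a,b_=c[0]-50,c[1]-35
    cv2.imwrite(f"pics/{n}4c.png",cv2.resize(p["image"][b_:b_+75,a:a+100,::-1],None,fx=7,fy=7,interpolation=cv2.INTER_CUBIC))
    C=cloud(p)
    for i in(1,2,3,4):
        S_,M_=station(i); L=(C-S_)@M_
        f=lambda x,dx,dy:(lambda m:(np.median(L[m][:,2]).round(4) if m.any() else None,int(m.sum())))((np.abs(L[...,0]-x)<dx)&(np.abs(L[...,1])<dy)&(np.abs(L[...,2])<.03))
        pl={1:.041,2:.044,3:.047,4:.05}[i]
        print(n,i,"block",f(0,.012,.006),"block+",f(.012,.006,.006),"block-",f(-.012,.006,.006),"plug+",f(pl,.005,.003),"plug-",f(-pl,.005,.003))
E
python3 k.py
```

```text
rel t 19.25 tcp [0.6274 0.009  0.0596] rot [-2.024  0.     1.51 ] F [-0.2 -0.1 -0.1] w 0.032
up t 20.02 tcp [0.5723 0.0121 0.1721] rot [-2.024  0.     1.51 ] F [ 0.3 -0.4 -0.8] w 0.0319
away t 22.2 tcp [ 0.3503 -0.3996  0.25  ] rot [-1.571 -0.    -1.57 ] F [-0.4  0.1  0.1] w 0.0322
top 1 block (np.float64(0.0081), 28) block+ (np.float64(0.0084), 12) block- (np.float64(0.0078), 14) plug+ (np.float64(0.0024), 9) plug- (np.float64(0.0037), 4)
top 2 block (np.float64(0.0084), 29) block+ (np.float64(0.0084), 15) block- (np.float64(0.0086), 12) plug+ (np.float64(0.0025), 7) plug- (np.float64(0.0056), 7)
top 3 block (np.float64(0.008), 31) block+ (np.float64(0.0078), 14) block- (np.float64(0.007), 12) plug+ (np.float64(0.0056), 5) plug- (np.float64(0.0045), 6)
top 4 block (np.float64(0.0084), 31) block+ (np.float64(0.0077), 17) block- (np.float64(0.0087), 12) plug+ (np.float64(0.0058), 6) plug- (np.float64(0.0069), 5)
scene 1 block (np.float64(0.0077), 20) block+ (np.float64(0.0072), 9) block- (np.float64(0.0064), 9) plug+ (np.float64(0.0038), 2) plug- (np.float64(-0.0156), 7)
scene 2 block (np.float64(0.0072), 23) block+ (np.float64(0.0071), 10) block- (np.float64(0.0089), 9) plug+ (np.float64(0.006), 2) plug- (np.float64(0.0029), 8)
scene 3 block (np.float64(0.0081), 23) block+ (np.float64(0.0092), 8) block- (np.float64(0.0092), 8) plug+ (np.float64(0.0074), 3) plug- (np.float64(0.0009), 6)
scene 4 block (np.float64(0.0078), 20) block+ (np.float64(0.0083), 11) block- (np.float64(0.0084), 11) plug+ (np.float64(0.0087), 1) plug- (np.float64(0.0076), 5)
```

View pics/top4c.png

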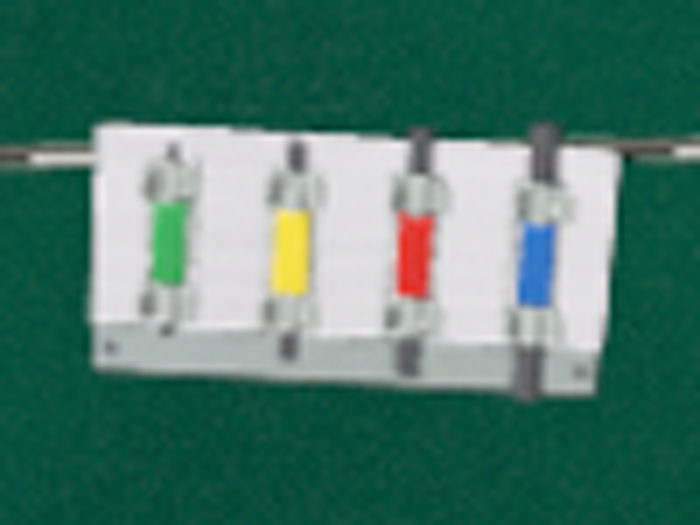

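View pics/scene4c.png

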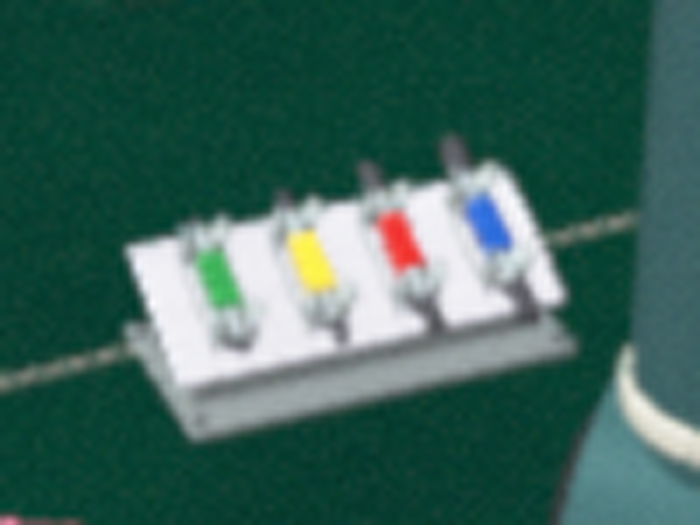

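View pics/top4.png

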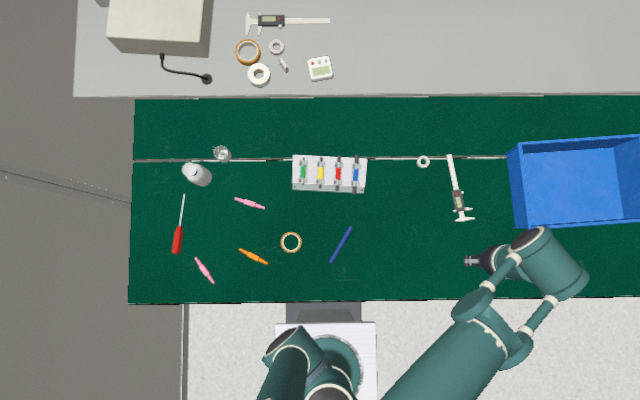

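All four gauges are level with each other: the block tops are about 8 mm above the station axis at both ends, within noise. They stand in the order green, yellow, red, blue at top-image pixels (303,172), (320,174), (338,175) and (356,175). The bystanders have not moved.

```bash
python3 -c "
from workcell import r
print(r.finish_job())"
```

```text
the job is handed in; nothing more can be done
None
```

I clicked the blue gauge into station 4 and the yellow gauge into station 2, let both go, backed the arm away and handed the job in at about 22 s. The rail now reads green, yellow, red, blue from left to right.

- **Seating:** For each gauge the push dropped off as it snapped in, then hit a hard stop at about 25 N. Afterwards the top camera's depth put the yellow and blue block tops about 8 mm above the station axis at both ends, level with green and red. That is where a fully seated gauge should be; an unclipped one rides 10 mm higher.
- **Noisy readings:** The small end plugs gave scattered depth values because only a few pixels fall on each. Examples are yellow's upper plug from above at 2.5 mm against 4.5 expected, and green's lower plug in the scene view, which hit the plate. I relied on the block heights and the pictures instead.
- **Grip width:** The gripper reported about 14 mm on the 16 mm blocks both times. The pictures showed each gauge held by its block, so I took this as a reading offset.
- **Surroundings:** The green and red gauges stayed in their clips. The look-alikes and the other things in the top picture looked to be where they started.

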